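Nest two stoneware vessels and clamp them on the packing board

TASK

First stand the tall beaker upright inside the wide crock on the packing board, setting it down gently on the crock's floor, and let go. Then flip the cam lever up to free the sliding fence, slide the fence up so that the crock is held snugly, with no gap, between the fence and the fixed stop, and flip the lever fully down again to lock the fence there. Leave the tape roll and the coffee cup where they stand.

Things in the scene. Friction and masses are not known exactly. Their poses are not given: they have to be found in the camera images.
- board: Packing board, fixed: plywood 170 (its x) by 400 (its y) by 18 mm; origin at the centre of its underside; +y points from the fence end to the fixed stop. A track runs along y at x = 0, flush with the top. Stop: wooden upright at the +y end, 140 mm wide, 60 mm high above the board, its cork face (towards -y) at y = 160 mm. The sliding fence is a like upright facing it.
- fence (a joint): Slide of the fence along board +y (m), 0 to 0.13. Its cork face (square to y, 140 mm wide, 60 mm high) lies at board y = -60 mm + this value. With the crock held against the stop it reads 0.116. Lever up: slides with about 1.5 N friction (the crock adds up to 9 N). Lever down: locked. It may be moved by the lever's grip or the back of the upright.
- fence_face (a point): Middle of the lower edge of the fence's cork face, at the height of the board's top; moves with the fence. The wooden upright is 15 mm thick behind it (towards -y).
- lever (a joint): Angle of the cam lever (rad). 0 = fully down, locked: the arm points to board -x (the robot's side), 20 degrees above level. It grows as the lever is raised; 1.4 = fully up, free (arm 10 degrees past upright). The cam grips below about 0.9 rad and there takes up to 12 N at the grip; the lever stays where it is left.
- lever_hinge (a point): Pivot axis of the cam lever, parallel to the board's y; it rides on the fence, 65 mm behind its face and 20 mm above the board's top (the cam lifts it 2 mm when locked), between two aluminium cheeks 62 mm long (x) and 29 mm high.
- lever_grip (a point): Centre of the black barrel at the end of the cam lever, 108 mm from the pivot: 22 mm in diameter, 20 mm wide along the board's y. The steel arm is 16 mm wide, 12 mm thick. Both can be pinched from above across the board's y and turn between the fingers.
- crock: Wide white stoneware crock, open at the top, standing on the board between fence and stop: 104 mm outer diameter, 75 mm high, wall 5 mm (opening 94 mm), floor 6 mm thick; about 0.5 kg; origin at the centre of its underside, z up.
- beaker: Tall white stoneware beaker, open at the top, standing on the table: 64 mm outer diameter over its upper 70 mm, tapering to 54 mm at the foot, 120 mm high, wall 4 mm, about 0.22 kg; origin at the centre of its underside, z up. Nested, it stands 51 mm proud of the crock.
- tape_roll: Bystander: roll of brown tape lying flat, 104 mm in diameter, 48 mm high; origin at the centre of its underside. It stands on one side of the table, the beaker on the other (either way round).
- coffee_cup: Bystander: paper coffee cup with white lid, 84 mm in diameter, 110 mm high, off the stop's end of the board; origin at the centre of its underside.
Mind the look-alikes: they are no part of the job. What is shaped like the beaker but blue is not meant. What is shaped like the crock but red is not meant.

How it is judged:
By the outcome, as a careful person would: the job done as asked, in the order asked, and still so for the second after the job is handed in, with the robot touching nothing.
It also fails if it takes over 61 s, if anything falls off the work surface, if the arm or the gripper's body presses on something with over 40 N, if the wrist force passes 120 N, or if a joint passes its speed limit or range.

ROBOT

A 7-joint arm with a two-finger parallel gripper is mounted at the origin on the work surface. World frame = base frame: x ahead of the robot, y to its left, z up, the work surface at z = 0. Lengths are in mm, angles in rad, forces in N, time in s.
With the tool pointing down it reaches from about 400 to 875 mm from the base axis. Payload 4.4 kg.
Tool frame: the origin (TCP) lies at the very end of the fingers, on their centre line; the grasp point (between the pads) lies 19 mm behind it (ctrl.grasp_offset is the distance from the TCP to the grasp point, in mm); z points along the fingers, y is the line along which they close (so a half turn about z gives the same grasp; the last joint's range is limited). The gripper opens to 85 mm and grips with 20 to 120 N. Pads are 22 mm wide; open, the fingers measure 114 mm over their backs; the gripper's body (76 mm by 85 mm) begins 54 mm behind the grasp point. The pads swing forward as they close: fully open they stand 13 mm farther back than shut.
Start: joints at [-0.066, 0.628, 0.038, 1.517, -0.027, 0.996, -0.02], TCP at [650.014, 0.027, 231.313] pointing down, gripper open.
Joint ranges: [-3.06, 3.06], [-0.37, 2.12], [-1.25, 1.32], [0.18, 2.47], [-1.1, 4.24], [0.23, 1.98], [-2.94, 2.94]. Speed limits (rad/s): [2.57, 2.57, 3.14, 3.14, 3.14, 3.14, 3.14].

INTERFACE

Orientations are given as [roll, pitch, yaw] about the fixed x, y, z axes, in that order (R = Rz(yaw) Ry(pitch) Rx(roll)).
In Python, from cell import status, cams, ctrl gives the robot as it stands.
- The arm moves only by the tool move_arm, never from a script. Its argument "plan" is a list of rows, each a list of 3 entries, a list of its own where there are three numbers: the shift along the world's x, y, z in mm, then the turn, a rotation vector about the world's x, y, z in degrees, then the opening, from 0 (shut) to 1 (fully open). In form: [[[x, y, z], [wx, wy, wz], gripper], ...]. A call has 1 to 10 rows; each row shifts and turns the commanded pose from where the row before left it; what a row does not reach is not made up. A row lasts 1/8 s, in which the tool goes at most 62.5 mm and 10.7 degrees, less where a joint would pass 70% of its speed; a pose out of reach is approached as far as the arm can. A call with a gripper value outside its range is refused whole. The fingers move at their own pace and stop on an object; the grip force is fixed at half the most. Time passes only in rows, so rows that do not move let the fingers close. It gives the time, the measured TCP pose, the force, the opening and the grip force at its end, in the units of the state.
- status.read_state(): the state, without advancing time (a new reading comes with each control period).
- cams.get_image(name): name is "scene" or "side" or "wrist"; returns the picture (480x640x3 uint8, blue, green, red); there is no depth.
- cams.camera_params(name): a dict with "K" (3x3 intrinsics, pixels), "pose" (4x4, takes a point from camera to world coordinates); the wrist camera has in their place "tool_from_camera" (4x4, takes a point from camera to tool coordinates, whose origin is the TCP and whose axes are the flange's). Camera axes: x right, y down, z forward; pixel columns grow to the right and rows downward; lengths in mm; the calibration is good to about 2 mm. A picture is of the moment at which its call begins: read the wrist's pose just before it. camera_params takes no time and is no camera call.
- ctrl.finish_job(): hands the job in; it is judged then, once.
The state is a dict: "clock": time; "qpos": joint angles; "qd": joint speeds; "tau": joint torques, N m; "eef_pos": TCP position; "tool_rot": TCP orientation; "force": force on the tool from outside, world axes, zero at the start; "torque": the same for the moment, N m; "width": finger opening in mm; "gripper_force": force on a finger pad.
Only numpy, scipy, OpenCV 4.12 (cv2) and the standard library are available. Lean on these libraries where they do the work, as an engineer would, in place of code of your own. Each camera call takes 0.05 s, during which the arm holds its last target. There are 200 camera calls.

## Working session

There is one attempt and no reset: what is moved stays moved. The work goes in short steps, Python scripts to look and compute and a tool call to move; the robot and the scene stay as the last step left them, time stands still between calls to the robot, and variables do not carry over. Pictures are saved under pics/ and viewed, at most 10 in all, crops included, and the job is handed in when it is done.

Besides the shell and the picture viewer there is one more tool, called after "Request:" as a command line: name --argument value ..., lists and objects as JSON in quotes. move_arm: Moves the arm, as the interface text tells. Its arguments: {"type":"object","properties":{"plan":{"type":"array","items":{"type":"array"}}},"required":["plan"]}

```bash
mkdir -p pics; cat > h.py <<'E'
import numpy as np, cv2
from cell import status, cams, ctrl
from scipy.spatial.transform import Rotation as R
def cam(n, st=None):
    p=cams.camera_params(n); K=np.array(p["K"])
    if n=="wrist":
        st=st or status.read_state(); T=np.eye(4); T[:3,:3]=R.from_euler('xyz',st["tool_rot"]).as_matrix(); T[:3,3]=st["eef_pos"]
        return K, T@np.array(p["tool_from_camera"])
    return K, np.array(p["pose"])
def ray(c,u,v):
    K,T=c; d=T[:3,:3]@np.linalg.inv(K)@[u,v,1]; return T[:3,3],d
def onz(c,u,v,z):
    o,d=ray(c,u,v); return o+d*(z-o[2])/d[2]
def proj(c,P):
    K,T=c; q=K@(T[:3,:3].T@(np.array(P,float)-T[:3,3])); return q[:2]/q[2]
E
python3 - <<'E'
from h import *
for n in ("scene","side","wrist"):
    cv2.imwrite(f"pics/{n}0.png",cams.get_image(n)); c=cam(n); print(n,c[0].round(1).tolist(),c[1].round(3).tolist())
a=cv2.imread("pics/scene0.png");b=cv2.imread("pics/side0.png")
print(status.read_state())
E
```

```text
scene [[461.6, 0.0, 331.6], [0.0, 461.6, 236.4], [0.0, 0.0, 1.0]] [[-0.353, 0.573, -0.74, 1350.438], [0.936, 0.218, -0.278, 272.82], [0.002, -0.79, -0.613, 697.399], [0.0, 0.0, 0.0, 1.0]]
side [[578.5, 0.0, 314.3], [0.0, 578.5, 246.4], [0.0, 0.0, 1.0]] [[0.882, -0.348, 0.317, 210.559], [-0.471, -0.636, 0.611, -731.593], [-0.011, -0.688, -0.725, 960.312], [0.0, 0.0, 0.0, 1.0]]
wrist [[378.2, 0.0, 323.7], [0.0, 378.2, 243.8], [0.0, 0.0, 1.0]] [[1.0, 0.001, -0.001, 649.615], [0.001, -0.954, -0.301, 75.899], [-0.001, 0.301, -0.954, 372.775], [0.0, 0.0, 0.0, 1.0]]
{'clock': 0.15, 'qpos': array([-0.06577361,  0.62911782,  0.0384745 ,  1.51812139, -0.02697986,
        0.99627957, -0.02000989]), 'qd': array([-0.00069411, -0.00370823,  0.00027483, -0.00295096, -0.00045497,
       -0.00081458,  0.00047228]), 'tau': array([ 2.19518879e-03, -5.63800478e+01,  1.22790758e+00, -1.93650573e+01,
        1.11919764e-02,  7.40401709e-03, -1.44664841e-05]), 'eef_pos': array([ 6.49543300e+02, -4.95597416e-03,  2.30616490e+02]), 'tool_rot': array([-3.14018558e+00,  3.72215064e-05,  1.57075029e+00]), 'force': array([ 0.40186238, -1.05920812,  0.4248435 ]), 'torque': array([0.00184141, 0.02551999, 0.02406716]), 'gripper_force': 0.0, 'width': 85.32500867356259}
```

View pics/scene0.png

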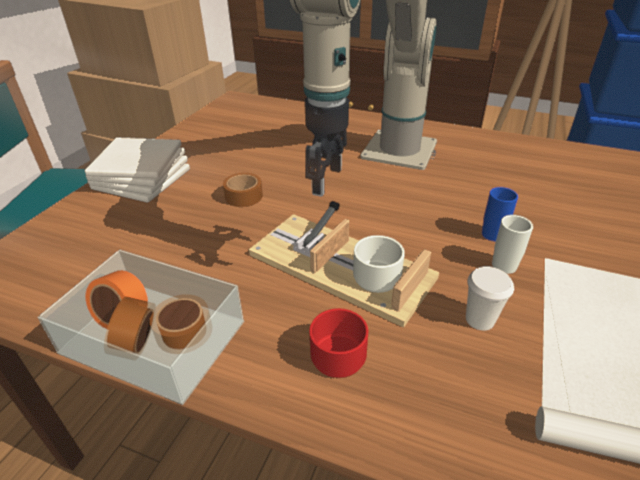

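View pics/side0.png

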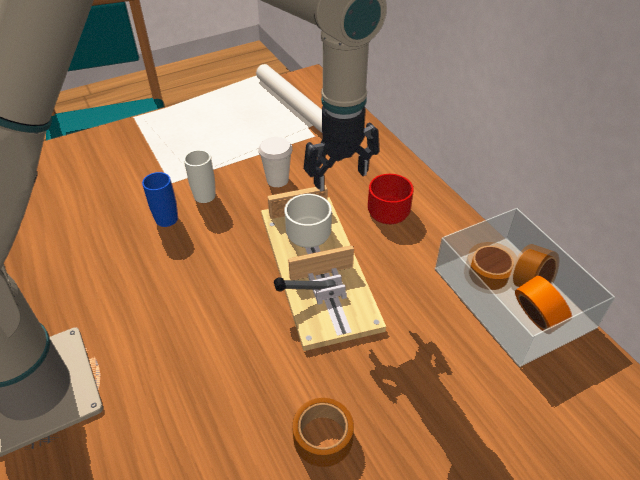

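Candidates for the beaker are white (scene 513,243), blue look-alike (500,213) and white-lidded cup (489,297). I choose the open white one at 513,243. For the crock they are white (379,262) and red look-alike (338,341), and I choose the white one on the board. The lever grip is black at (334,206), and the tape roll at (243,189) is on the other side.

```bash
python3 - <<'E'
from h import *
a=cv2.imread("pics/scene0.png");b=cv2.imread("pics/side0.png")
A=cv2.resize(a[180:330,240:540],None,fx=2.66,fy=2.0,interpolation=3)[:, :800]
A=cv2.resize(a[180:330,240:540],(800,400),interpolation=2)
cv2.imwrite("pics/c1.png",A)
B=cv2.resize(b[130:360,140:400],(678,600),interpolation=2)
cv2.imwrite("pics/c2.png",B)
s,d=cam("scene"),cam("side")
def p(n,S,D,z): print(n,onz(s,*S,z).round(0)[:2],onz(d,*D,z).round(0)[:2])
p("beaker",(514,227),(199,158),120); p("crock",(379,249),(308,209),93)
p("boardR",(405,318),(0,0),18);p("boardL",(250,252),(305,348),18);p("b3",(293,217),(384,321),18);p("b4",(437,272),(262,208),18)
p("tape",(243,182),(323,425),48);p("cup",(490,282),(276,148),110);p("red",(339,326),(390,187),75)
p("blue",(501,194),(158,180),120)
E
```

```text
beaker [488. 358.] [475. 359.]
crock [626. 105.] [631. 106.]
boardR [723. 191.] [ 179. 1784.]
boardL [ 652. -190.] [ 480. -167.]
b3 [ 490. -155.] [ 648. -186.]
b4 [568. 225.] [572. 235.]
tape [ 427. -330.] [ 427. -335.]
cup [666. 328.] [655. 319.]
red [835.  94.] [842.  98.]
blue [364. 322.] [365. 328.]
```

View pics/c1.png

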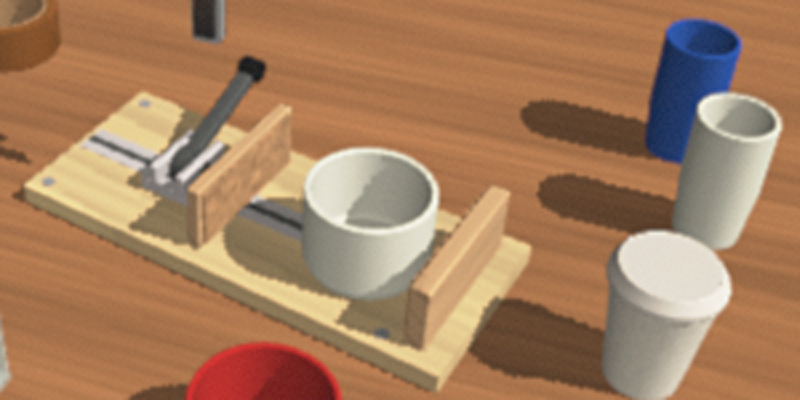

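View pics/c2.png

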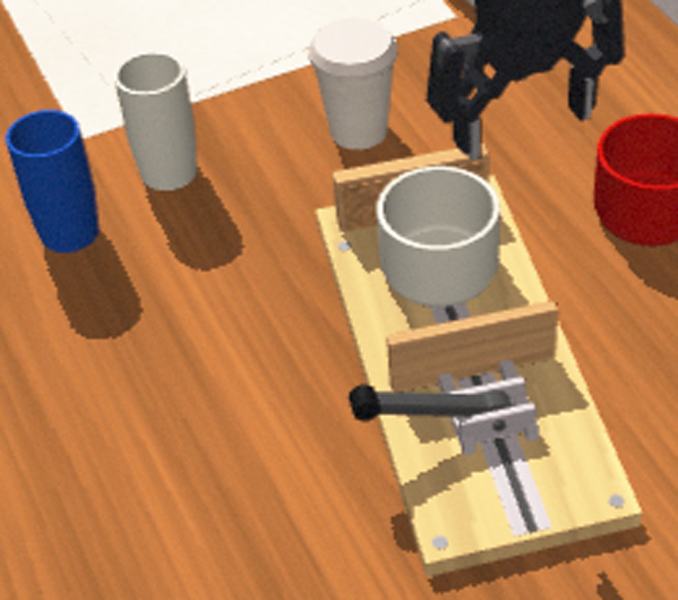

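```bash
cat >> h.py <<'E'
def tri(cs):
    A=np.zeros((3,3));b=np.zeros(3)
    for c,u,v in cs:
        o,d=ray(c,u,v); d=d/np.linalg.norm(d); M=np.eye(3)-np.outer(d,d); A+=M;b+=M@o
    return np.linalg.solve(A,b)
E
python3 - <<'E'
from h import *
s,d=cam("scene"),cam("side")
S=lambda x,y:(240+x*.375,180+y*.375); D=lambda x,y:(140+x*260/678,130+y*230/600)
for n,a,b in [("beakrim",(738,116),(152,73)),("crockrim",(371,193),(438,211)),("grip",(251,69),(364,402)),("backR",(530,245),(320,210)),("backL",(143,95),(430,565)),("frontL",(27,190),(640,513))]:
    print(n,tri([(s,*S(*a)),(d,*D(*b))]).round(0), onz(s,*S(*a),18)[:2].round(0), onz(d,*D(*b),18)[:2].round(0))
print(onz(s,*S(440,380),18))
for n,a in [("foot",(708,225))]: print(onz(s,*S(*a),0))
print(onz(d,*D(165,172),0))
E
```

```text
beakrim [473. 362. 120.] [318. 378.] [505. 492.]
crockrim [630. 107.  87.] [548.  88.] [664. 173.]
grip [488. -45.  77.] [406. -75.] [506.   0.]
backR [569. 227.  19.] [566. 229.] [570. 226.]
backL [ 481. -160.   14.] [ 484. -156.] [ 481. -164.]
frontL [ 645. -195.   13.] [ 650. -191.] [ 643. -199.]
[734.69510082 193.76247485  18.        ]
[465.36937056 365.64977539   0.        ]
[ 4.68337899e+02  3.64429463e+02 -1.13686838e-13]
```

The crops confirm the white beaker at about (473,362) and the white crock on the board at about (630,107). The board yaw is about -12.7°, and the lever is down with its grip at (488,-45,77).

Request:
move_arm --plan '[[[-20, 40, 0], [0, 0, 8.5], 1], [[-20, 40, 0], [0, 0, 8.5], 1], [[-20, 40, 0], [0, 0, 8.5], 1], [[-20, 40, 0], [0, 0, 8.5], 1], [[-20, 40, 0], [0, 0, 8.5], 1], [[-20, 40, 0], [0, 0, 8.5], 1], [[-20, 40, 0], [0, 0, 8.5], 1], [[-20, 40, 0], [0, 0, 8.5], 1], [[-17, 42, 0], [0, 0, 9], 1], [[0, 0, 0], [0, 0, 0], 1]]'

```text
clock: 1.4
eef_pos: [470.0, 366.6, 231.3]
tool_rot: [3.139, -0.003, 2.922]
force: [1.8, 0.3, 0.9]
width: 85.5
gripper_force: 0.0
```

```bash
python3 - <<'E'
from h import *
st=status.read_state(); c=cam("wrist",st); im=cams.get_image("wrist"); cv2.imwrite("pics/w1.png",im)
print(st["eef_pos"],st["tool_rot"],st["qpos"].round(2), proj(c,[473,362,120]))
E
```

```text
[470.0106689  366.619096   231.25676731] [ 3.13894129e+00 -2.51842388e-03  2.92249559e+00] [-0.49  0.57 -0.34  1.67  0.22  0.94  0.44] [319.17568625 245.19429995]
```

View pics/w1.png

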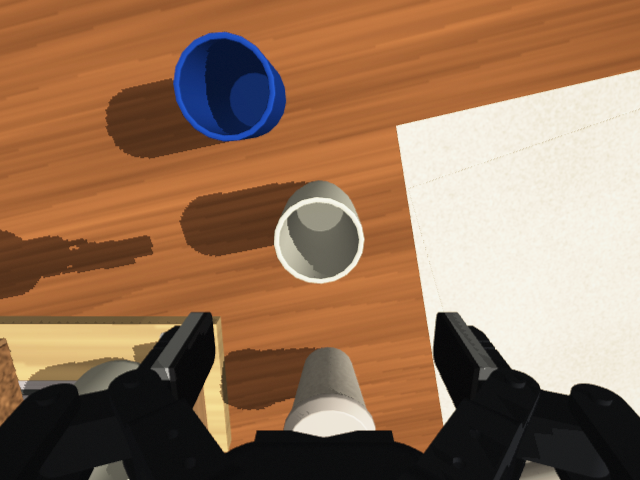

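The wrist view shows the beaker's rim centred at (319,240), the blue look-alike at (225,87) and the cup at (330,400). The rim matches the prediction within 5 px.

```bash
python3 - <<'E'
from h import *
print(onz(cam("wrist"),319.5,240,120), status.read_state()["eef_pos"])
E
```

```text
[471.1088525  359.70870452 120.        ] [471.76756534 363.55500634 231.03178604]
```

Request:
move_arm --plan '[[[-3, 0, -30], [0, 0, 0], 1], [[0, 0, -30], [0, 0, 0], 1], [[0, 0, -30], [0, 0, 0], 1], [[0, 0, -30], [0, 0, 0], 1], [[0, 0, -20], [0, 0, 0], 1], [[0, 0, -9], [0, 0, 0], 1], [[0, 0, 0], [0, 0, 0], 1], [[0, 0, 0], [0, 0, 0], 0], [[0, 0, 0], [0, 0, 0], 0], [[0, 0, 0], [0, 0, 0], 0]]'

```text
clock: 2.7
eef_pos: [470.9, 362.7, 83.7]
tool_rot: [3.14, 0.002, 2.915]
force: [0.0, 0.4, 6.2]
width: 61.9
gripper_force: 65.8
```

Request:
move_arm --plan '[[[0, 0, 0], [0, 0, 0], 0], [[0, 0, 0], [0, 0, 0], 0], [[0, 0, 0], [0, 0, 0], 0]]'

```text
clock: 3.08
eef_pos: [470.9, 362.7, 83.7]
tool_rot: [3.14, 0.002, 2.915]
force: [0.7, -0.4, 6.6]
width: 62.0
gripper_force: 65.8
```

Request:
move_arm --plan '[[[0, 0, 10], [0, 0, 0], 0], [[0, 0, 30], [0, 0, 0], 0], [[0, 0, 40], [0, 0, 0], 0], [[0, 0, 45], [0, 0, 0], 0], [[10, -20, 0], [0, 0, 0], 0], [[20, -35, 0], [0, 0, 0], 0], [[20, -35, 0], [0, 0, 0], 0], [[20, -35, 0], [0, 0, 0], 0], [[20, -35, 0], [0, 0, 0], 0], [[10, -15, 0], [0, 0, 0], 0]]'

```text
clock: 4.32
eef_pos: [570.8, 183.8, 207.2]
tool_rot: [-3.14, 0.0, 2.911]
force: [0.2, 0.2, -1.8]
width: 62.1
gripper_force: 66.1
```

```bash
python3 - <<'E'
from h import *
st=status.read_state(); c=cam("wrist",st); im=cams.get_image("wrist"); cv2.imwrite("pics/w2.png",im)
print(st["eef_pos"],st["tool_rot"],st["width"],st["force"], proj(c,[630,107,93]))
E
```

```text
[570.84476264 183.78038881 207.24802937] [-3.13984175e+00  2.91106545e-05  2.91089244e+00] 62.10130778326483 [ 0.24531051  0.2309461  -1.84875077] [245.40155391 331.89329919]
```

View pics/w2.png

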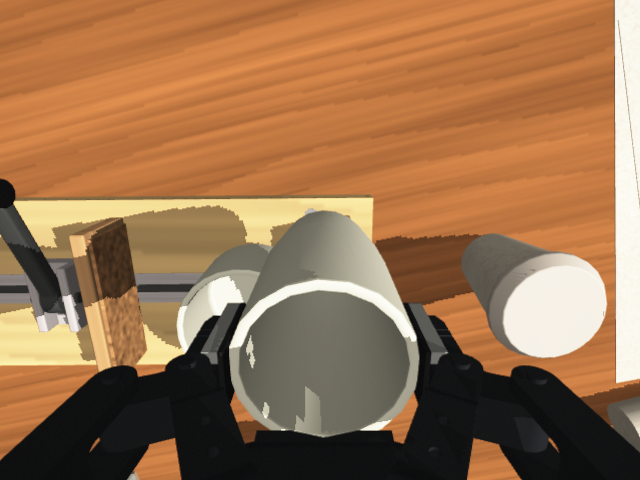

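The wrist view shows the beaker upright between the pads (rim 325,355), with the crock behind it at (225,300) and the cup at (548,305). Next I move over the crock.

Request:
move_arm --plan '[[[16, -21, 0], [0, 0, 0], 0], [[16, -21, 0], [0, 0, 0], 0], [[16, -21, 0], [0, 0, 0], 0], [[10, -14, 0], [0, 0, 0], 0], [[0, 0, 0], [0, 0, 0], 0], [[0, 0, 0], [0, 0, 0], 0]]'

```text
clock: 5.12
eef_pos: [627.0, 112.0, 207.3]
tool_rot: [3.14, -0.001, 2.917]
force: [-0.5, 0.5, -2.0]
width: 61.9
gripper_force: 66.1
```

```bash
python3 - <<'E'
from h import *
a=cams.get_image("scene");b=cams.get_image("side")
A=cv2.resize(a[140:310,280:460],(540,510));B=cv2.resize(b[110:280,230:320],(270,510))
cv2.imwrite("pics/s3.png",np.hstack([A,B])[:, :800])
st=status.read_state();print(st["eef_pos"],st["force"])
E
```

```text
[627.19889728 111.7936806  207.39969602] [-0.1812334  -0.14636013 -1.37201075]
```

View pics/s3.png

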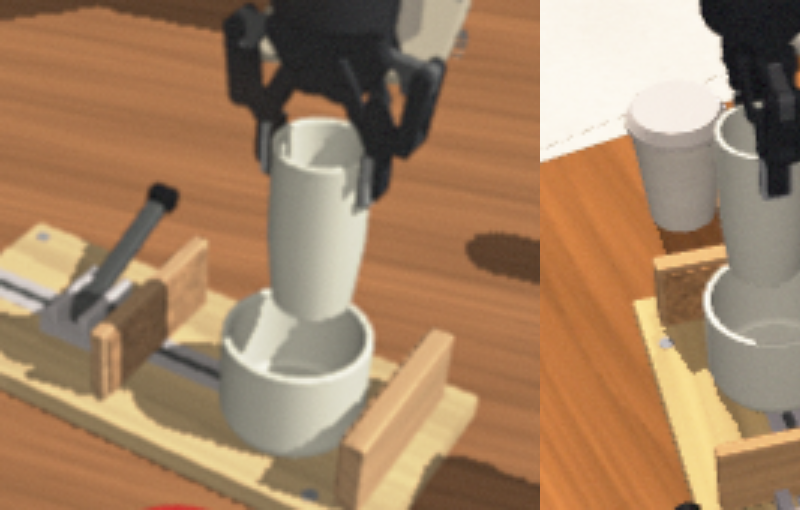

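Both views show the beaker foot (scene crop 312,308) above the crock's opening (297,333), slightly towards the stop.

```bash
python3 - <<'E'
from h import *
s,d=cam("scene"),cam("side")
print("crock",onz(s,379.2,251,93),onz(d,308,210.9,93)); print("foot",onz(s,280+312/3,140+306/3,125))
for P in ([630,107,93],[627,112,125],[627,112,245]): print(proj(s,P).round(1),proj(d,P).round(1))
E
```

```text
crock [632.20318068 107.49945657  93.        ] [628.01156435 100.47780029  93.        ]
foot [639.72035487 117.41906054 125.        ]
[379.3 250.3] [307.4 208.8]
[383.1 237.7] [304.8 197. ]
[387.6 186.8] [303.5 152.4]
```

Request:
move_arm --plan '[[[3, -6, -10], [0, 0, 0], 0], [[0, 0, -20], [0, 0, 0], 0], [[0, 0, -20], [0, 0, 0], 0], [[0, 0, -20], [0, 0, 0], 0], [[0, 0, -15], [0, 0, 0], 0], [[0, 0, -8], [0, 0, 0], 0], [[0, 0, 0], [0, 0, 0], 0]]'

```text
clock: 6.1
eef_pos: [630.8, 104.0, 113.8]
tool_rot: [-3.141, -0.001, 2.915]
force: [-0.9, 1.0, -2.3]
width: 61.9
gripper_force: 66.2
```

Request:
move_arm --plan '[[[0, 0, -1], [0, 0, 0], 0], [[0, 0, -1], [0, 0, 0], 0], [[0, 0, -1], [0, 0, 0], 0], [[0, 0, 0], [0, 0, 0], 0], [[0, 0, 0], [0, 0, 0], 0]]'

```text
clock: 6.72
eef_pos: [631.0, 104.1, 111.4]
tool_rot: [3.142, 0.0, 2.915]
force: [-1.3, 0.9, -2.1]
width: 62.0
gripper_force: 66.2
```

Request:
move_arm --plan '[[[0, 0, -1], [0, 0, 0], 0], [[0, 0, -1], [0, 0, 0], 0], [[0, 0, 0], [0, 0, 0], 0], [[0, 0, 0], [0, 0, 0], 0]]'

```text
clock: 7.22
eef_pos: [631.0, 104.0, 109.3]
tool_rot: [3.142, -0.0, 2.915]
force: [-0.1, 0.3, -1.4]
width: 62.1
gripper_force: 66.2
```

Request:
move_arm --plan '[[[0, 0, -1], [0, 0, 0], 0], [[0, 0, 0], [0, 0, 0], 0], [[0, 0, 0], [0, 0, 0], 0]]'

```text
clock: 7.6
eef_pos: [631.0, 104.0, 108.3]
tool_rot: [3.142, -0.0, 2.915]
force: [0.8, 0.1, -2.2]
width: 61.6
gripper_force: 66.2
```

Request:
move_arm --plan '[[[0, 0, -1], [0, 0, 0], 0], [[0, 0, 0], [0, 0, 0], 0], [[0, 0, 0], [0, 0, 0], 0]]'

```text
clock: 7.98
eef_pos: [631.2, 104.1, 107.8]
tool_rot: [3.141, 0.0, 2.915]
force: [-0.9, 0.1, 3.4]
width: 62.0
gripper_force: 66.4
```

Request:
move_arm --plan '[[[0, 0, -0.7], [0, 0, 0], 0], [[0, 0, 0], [0, 0, 0], 0], [[0, 0, 0], [0, 0, 0], 0]]'

```text
clock: 8.35
eef_pos: [631.3, 104.1, 107.7]
tool_rot: [3.142, 0.001, 2.915]
force: [-2.4, -0.4, 8.0]
width: 62.1
gripper_force: 67.1
```

Request:
move_arm --plan '[[[0, 0, 0], [0, 0, 0], 1], [[0, 0, 0], [0, 0, 0], 1], [[0, 0, 0], [0, 0, 0], 1], [[0, 0, 0], [0, 0, 0], 1], [[0, 0, 10], [0, 0, 0], 1], [[0, 0, 30], [0, 0, 0], 1], [[0, 0, 35], [0, 0, 0], 1], [[0, 0, 35], [0, 0, 0], 1]]'

```text
clock: 9.35
eef_pos: [631.1, 104.1, 218.4]
tool_rot: [3.141, 0.001, 2.915]
force: [0.5, 0.4, 0.2]
width: 85.8
gripper_force: 0.0
```

Request:
move_arm --plan '[[[-28, -30, 0], [0, 0, 0], 1], [[-28, -30, 0], [0, 0, 0], 1], [[-28, -30, 0], [0, 0, 0], 1], [[-28, -30, -10], [0, 0, 0], 1], [[-24, -30, -10], [0, 0, 0], 1], [[0, 0, 0], [0, 0, 0], 1], [[0, 0, 0], [0, 0, 0], 1]]'

```text
clock: 10.22
eef_pos: [496.1, -45.5, 197.4]
tool_rot: [3.141, 0.002, 2.915]
force: [1.2, 0.9, 0.1]
width: 85.3
gripper_force: 0.0
```

```bash
python3 - <<'E'
from h import *
st=status.read_state(); c=cam("wrist",st); im=cams.get_image("wrist")
b=cams.get_image("side"); 
cv2.imwrite("pics/w4.png",np.hstack([cv2.resize(im,(512,384)),cv2.resize(b[100:340,200:380],(288,384))]))
print(st["eef_pos"],st["tool_rot"], proj(c,[488,-45,77]))
g=cv2.cvtColor(im,6); print([ (x[0],x[1]) for x in [(0,0)]])
E
```

```text
[496.0520579  -45.47334371 197.43986619] [3.14065925e+00 2.01697085e-03 2.91485183e+00] [323.03550958 224.81414676]
[(0, 0)]
```

View pics/w4.png

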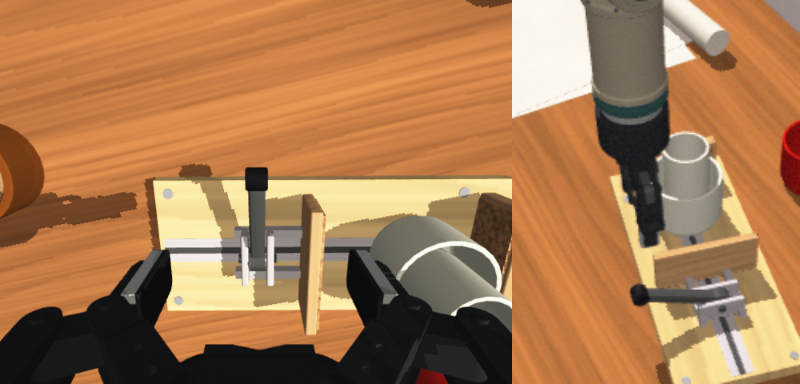

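The wrist view shows the black grip at (257,179) in the half-size picture, which is within 2 mm of the estimate, and board edges level with the tool. The side view shows the beaker standing upright in the crock.

Request:
move_arm --plan '[[[-8, 0, -20], [0, 0, 0], 0.5], [[0, 0, -30], [0, 0, 0], 0.5], [[0, 0, -30], [0, 0, 0], 0.5], [[0, 0, -30], [0, 0, 0], 0.5], [[0, 0, -20], [0, 0, 0], 0.5], [[0, 0, -10], [0, 0, 0], 0.5], [[0, 0, 0], [0, 0, 0], 0.5], [[0, 0, 0], [0, 0, 0], 0], [[0, 0, 0], [0, 0, 0], 0], [[0, 0, 0], [0, 0, 0], 0]]'

```text
clock: 11.58
eef_pos: [487.6, -45.8, 57.3]
tool_rot: [3.141, 0.002, 2.915]
force: [0.3, -0.6, 2.1]
width: 18.7
gripper_force: 60.4
```

Request:
move_arm --plan '[[[0, 0, 0], [0, 0, 0], 0], [[0, 0, 0], [0, 0, 0], 0]]'

```text
clock: 11.82
eef_pos: [487.5, -45.8, 57.0]
tool_rot: [3.141, 0.001, 2.915]
force: [-1.2, 1.7, 4.7]
width: 19.3
gripper_force: 60.8
```

```bash
python3 - <<'E'
import numpy as np
u=np.array([.975,-.222]);L=108
a=np.radians(np.arange(20,101,8)); x=-L*np.cos(a);z=L*np.sin(a)
for i in range(len(a)): print(int(round(np.degrees(a[i]))), *( [round(v,1) for v in ((x[i]-x[i-1])*u[0],(x[i]-x[i-1])*u[1],z[i]-z[i-1])] if i else []))
E
```

```text
20
28 6.0 -1.4 13.8
36 7.8 -1.8 12.8
44 9.4 -2.2 11.5
52 10.9 -2.5 10.1
60 12.2 -2.8 8.4
68 13.2 -3.0 6.6
76 14.0 -3.2 4.7
84 14.5 -3.3 2.6
92 14.7 -3.3 0.5
100 14.6 -3.3 -1.6
```

Request:
move_arm --plan '[[[3, -0.7, 7], [0, 0, 0], 0], [[3, -0.7, 6.8], [0, 0, 0], 0], [[3.8, -0.9, 6.4], [0, 0, 0], 0], [[4, -0.9, 6.4], [0, 0, 0], 0], [[9.4, -2.2, 11.5], [0, 0, 0], 0], [[10.9, -2.5, 10], [0, 0, 0], 0], [[0, 0, 0], [0, 0, 0], 0]]'

```text
clock: 12.7
eef_pos: [520.6, -53.9, 105.4]
tool_rot: [-3.141, -0.001, 2.914]
force: [-1.7, 1.5, 1.9]
width: 18.7
gripper_force: 60.7
```

Request:
move_arm --plan '[[[12.2, -2.8, 8], [0, 0, 0], 0], [[13.2, -3, 6], [0, 0, 0], 0], [[14, -3.2, 4.5], [0, 0, 0], 0], [[14.5, -3.3, 2.5], [0, 0, 0], 0], [[14.7, -3.3, 0.5], [0, 0, 0], 0], [[12, -2.7, -1], [0, 0, 0], 0], [[0, 0, 0], [0, 0, 0], 0]]'

```text
clock: 13.58
eef_pos: [600.7, -72.3, 125.4]
tool_rot: [-3.141, -0.002, 2.914]
force: [-3.1, 0.2, 2.3]
width: 19.2
gripper_force: 58.5
```

Request:
move_arm --plan '[[[1.1, 4.9, 0], [0, 0, 0], 0], [[1.7, 7.8, 0], [0, 0, 0], 0], [[1.7, 7.8, 0], [0, 0, 0], 0], [[1.7, 7.8, 0], [0, 0, 0], 0], [[1.7, 7.8, 0], [0, 0, 0], 0], [[1.1, 4.9, 0], [0, 0, 0], 0], [[0.7, 2.9, 0], [0, 0, 0], 0], [[0.7, 2.9, 0], [0, 0, 0], 0], [[0.7, 2.9, 0], [0, 0, 0], 0], [[0, 0, 0], [0, 0, 0], 0]]'

```text
clock: 14.82
eef_pos: [612.7, -21.9, 125.2]
tool_rot: [3.141, -0.0, 2.915]
force: [-4.3, 0.5, 4.5]
width: 18.7
gripper_force: 58.8
```

Request:
move_arm --plan '[[[0.7, 2.9, 0], [0, 0, 0], 0], [[0.7, 2.9, 0], [0, 0, 0], 0], [[0.7, 2.9, 0], [0, 0, 0], 0], [[0.7, 2.9, 0], [0, 0, 0], 0], [[0, 0, 0], [0, 0, 0], 0]]'

```text
clock: 15.45
eef_pos: [615.3, -10.7, 125.2]
tool_rot: [3.142, -0.001, 2.915]
force: [-6.0, -0.1, 4.6]
width: 19.1
gripper_force: 58.9
```

Request:
move_arm --plan '[[[0.5, 2, 0], [0, 0, 0], 0], [[0.5, 2, 0], [0, 0, 0], 0], [[0, 0, 0], [0, 0, 0], 0]]'

```text
clock: 15.82
eef_pos: [615.8, -8.9, 125.1]
tool_rot: [-3.139, -0.001, 2.914]
force: [-6.0, -3.4, 4.6]
width: 18.9
gripper_force: 59.0
```

Request:
move_arm --plan '[[[0.5, 2, 0], [0, 0, 0], 0], [[0.5, 2, 0], [0, 0, 0], 0], [[0, 0, 0], [0, 0, 0], 0], [[0, 0, 0], [0, 0, 0], 0]]'

```text
clock: 16.32
eef_pos: [616.8, -4.9, 125.1]
tool_rot: [-3.139, -0.001, 2.914]
force: [-7.0, -2.7, 5.2]
width: 18.8
gripper_force: 59.0
```

Request:
move_arm --plan '[[[0.5, 2, 0], [0, 0, 0], 0], [[0.5, 2, 0], [0, 0, 0], 0], [[0, 0, 0], [0, 0, 0], 0], [[0, 0, 0], [0, 0, 0], 0]]'

```text
clock: 16.82
eef_pos: [617.8, -0.9, 125.1]
tool_rot: [-3.139, -0.001, 2.914]
force: [-6.6, -2.5, 4.7]
width: 18.8
gripper_force: 59.0
```

Request:
move_arm --plan '[[[0.5, 2, 0], [0, 0, 0], 0], [[0.2, 1, 0], [0, 0, 0], 0], [[0, 0, 0], [0, 0, 0], 0], [[0, 0, 0], [0, 0, 0], 0]]'

```text
clock: 17.32
eef_pos: [618.4, 2.0, 125.1]
tool_rot: [-3.139, -0.001, 2.913]
force: [-6.7, -3.4, 5.0]
width: 19.0
gripper_force: 59.0
```

Request:
move_arm --plan '[[[0.2, 1, 0], [0, 0, 0], 0], [[0.2, 1, 0], [0, 0, 0], 0], [[0, 0, 0], [0, 0, 0], 0], [[0, 0, 0], [0, 0, 0], 0]]'

```text
clock: 17.82
eef_pos: [618.7, 3.5, 125.0]
tool_rot: [-3.138, -0.002, 2.913]
force: [-6.3, -3.9, 5.3]
width: 19.1
gripper_force: 59.0
```

Request:
move_arm --plan '[[[0.2, 1, 0], [0, 0, 0], 0], [[0.2, 1, 0], [0, 0, 0], 0], [[0, 0, 0], [0, 0, 0], 0], [[0, 0, 0], [0, 0, 0], 0]]'

```text
clock: 18.32
eef_pos: [619.1, 4.0, 125.0]
tool_rot: [-3.136, -0.001, 2.912]
force: [-7.0, -5.0, 5.5]
width: 18.7
gripper_force: 59.0
```

Request:
move_arm --plan '[[[0.2, 1, 0], [0, 0, 0], 0], [[0.2, 1, 0], [0, 0, 0], 0], [[0, 0, 0], [0, 0, 0], 0], [[0, 0, 0], [0, 0, 0], 0]]'

```text
clock: 18.82
eef_pos: [619.2, 4.4, 125.0]
tool_rot: [-3.134, -0.002, 2.912]
force: [-6.9, -9.0, 6.3]
width: 18.6
gripper_force: 59.1
```

```bash
python3 - <<'E'
from h import *
a=cams.get_image("scene");b=cams.get_image("side")
cv2.imwrite("pics/s5.png",np.hstack([cv2.resize(a[190:340,280:450],(510,450)),cv2.resize(b[160:310,250:350],(290,450))]))
print(status.read_state()["force"],status.read_state()["eef_pos"])
E
```

```text
[-7.37897183 -8.3444684   6.17555845] [619.150937     4.4011909  124.99946746]
```

View pics/s5.png

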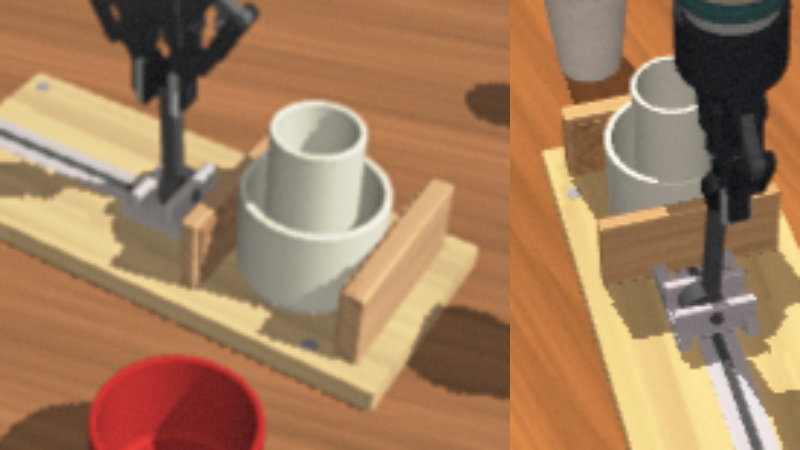

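The pictures show the beaker upright in the crock, the lever up, and the fence and crock close to the stop. The force is rising and the motion has stalled, so I'll press a little more to confirm firm contact.

Request:
move_arm --plan '[[[0.5, 2, 0], [0, 0, 0], 0], [[0.2, 1, 0], [0, 0, 0], 0], [[0, 0, 0], [0, 0, 0], 0], [[0, 0, 0], [0, 0, 0], 0]]'

```text
clock: 19.42
eef_pos: [619.4, 5.0, 124.9]
tool_rot: [-3.131, -0.002, 2.911]
force: [-7.4, -11.7, 7.8]
width: 18.8
gripper_force: 59.2
```

Request:
move_arm --plan '[[[0.5, 2, 0], [0, 0, 0], 0], [[0.2, 1, 0], [0, 0, 0], 0], [[0, 0, 0], [0, 0, 0], 0], [[0, 0, 0], [0, 0, 0], 0]]'

```text
clock: 19.92
eef_pos: [619.7, 5.7, 124.8]
tool_rot: [-3.128, -0.002, 2.91]
force: [-8.3, -15.3, 8.6]
width: 18.8
gripper_force: 59.4
```

Request:
move_arm --plan '[[[-12, 2.7, 1], [0, 0, 0], 0], [[-14.7, 3.3, -0.5], [0, 0, 0], 0], [[-14.5, 3.3, -2.5], [0, 0, 0], 0], [[-14, 3.2, -4.5], [0, 0, 0], 0], [[-13.2, 3, -6], [0, 0, 0], 0], [[0, 0, 0], [0, 0, 0], 0]]'

```text
clock: 20.68
eef_pos: [554.7, 21.6, 113.4]
tool_rot: [-3.131, 0.005, 2.909]
force: [-3.5, -17.7, 6.7]
width: 18.7
gripper_force: 63.9
```

Request:
move_arm --plan '[[[-6.1, 1.4, -4], [0, 0, 0], 0], [[-6.1, 1.4, -4], [0, 0, 0], 0], [[-5.5, 1.2, -5], [0, 0, 0], 0], [[-5.4, 1.2, -5], [0, 0, 0], 0], [[-4.7, 1.1, -5.8], [0, 0, 0], 0], [[-4.7, 1.1, -5.7], [0, 0, 0], 0], [[0, 0, 0], [0, 0, 0], 0]]'

```text
clock: 21.55
eef_pos: [521.6, 29.4, 83.5]
tool_rot: [-3.131, 0.003, 2.907]
force: [-4.1, -19.3, 7.3]
width: 18.8
gripper_force: 69.2
```

Request:
move_arm --plan '[[[-4, 0.9, -6.4], [0, 0, 0], 0], [[-3.8, 0.9, -6.4], [0, 0, 0], 0], [[-3, 0.7, -6.8], [0, 0, 0], 0], [[-3, 0.7, -7], [0, 0, 0], 0], [[0, 0, 0], [0, 0, 0], 0], [[0, 0, 0], [0, 0, 0], 0]]'

```text
clock: 22.3
eef_pos: [507.3, 32.7, 56.7]
tool_rot: [-3.131, 0.001, 2.906]
force: [-3.1, -19.3, 5.3]
width: 19.0
gripper_force: 72.0
```

Request:
move_arm --plan '[[[-1.5, 0.3, -3], [0, 0, 0], 0], [[0, 0, -2], [0, 0, 0], 0], [[0, 0, 0], [0, 0, 0], 0], [[0, 0, 0], [0, 0, 0], 0]]'

```text
clock: 22.8
eef_pos: [506.1, 32.9, 53.3]
tool_rot: [-3.131, 0.002, 2.905]
force: [-6.8, -19.7, 22.2]
width: 18.7
gripper_force: 74.8
```

The lever is against its lower stop. I ease the preload, then let go.

Request:
move_arm --plan '[[[-0.7, -3, 1], [0, 0, 0], 0], [[-0.7, -3, 1.5], [0, 0, 0], 0], [[0, -1, 0], [0, 0, 0], 0], [[0, 0, 0], [0, 0, 0], 0]]'

```text
clock: 23.3
eef_pos: [506.4, 31.1, 54.9]
tool_rot: [-3.138, 0.004, 2.911]
force: [-2.2, -10.0, 8.3]
width: 19.1
gripper_force: 72.3
```

Request:
move_arm --plan '[[[0, 0, 0], [0, 0, 0], 0.5], [[0, 0, 0], [0, 0, 0], 0.5], [[0, 0, 0], [0, 0, 0], 0.5], [[0, 0, 0], [0, 0, 0], 0.5], [[0, 0, 20], [0, 0, 0], 0.5], [[0, 0, 35], [0, 0, 0], 0.5], [[0, 0, 40], [0, 0, 0], 0.5], [[-20, -30, 40], [0, 0, 0], 0.5], [[-10, -50, 20], [0, 0, 0], 0.5], [[0, 0, 0], [0, 0, 0], 0.5]]'

```text
clock: 24.55
eef_pos: [474.3, -48.9, 210.5]
tool_rot: [-3.14, 0.003, 2.907]
force: [0.5, 0.7, -0.1]
width: 42.7
gripper_force: 0.0
```

```bash
python3 - <<'E'
from h import *
a=cams.get_image("scene");b=cams.get_image("side")
cv2.imwrite("pics/s6.png",np.hstack([cv2.resize(a[180:340,270:450],(480,427)),cv2.resize(b[160:340,255:390],(320,427))]))
st=status.read_state();print(st["force"],st["eef_pos"],st["clock"])
E
```

```text
[0.37903397 0.64155905 0.71789396] [474.46488246 -44.56610438 209.24550889] 24.65
```

View pics/s6.png

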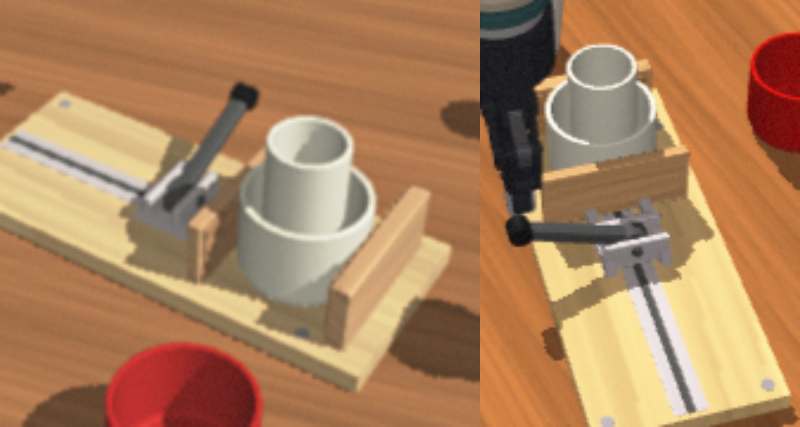

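The pictures show the lever down with its grip at (244,96) in scene and (519,230) in side. The beaker stands in the crock, which sits between fence and stop. Next, a numerical check of the lever and fence.

```bash
python3 - <<'E'
from h import *
s,d=cam("scene"),cam("side")
print(tri([(s,270+244*.375,180+96*.375),(d,255+39*135/320,160+230*180/427)]), "before [488,-45,77] +116-39 ->", 488+.222*77,-45+.975*77)
b=[607,16]; u=np.array([.975,-.222]);w=np.array([.222,.975])
for f in (110,116,122):
    P=[*(np.array(b)+w*(-60+f)+u*70),78]; q=proj(s,P); print(f,((q-[270,180])/.375).round(0))
E
```

```text
[504.52189684  29.06920022  76.66470282] before [488,-45,77] +116-39 -> 505.094 30.075000000000003
110 [196. 230.]
116 [203. 233.]
122 [209. 236.]
```

```bash
python3 -c "
from cell import ctrl
print(ctrl.finish_job())"
```

```text
the job is handed in; nothing more can be done
None
```

I stood the beaker upright in the crock, slid the fence up until the crock was held firmly against the stop (15 N push, no further movement), and flipped the lever fully down to lock it. The job is handed in at about 25 s, but the hand-in gave no verdict.

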